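# Load the curing bay and turn its sign to busy

## Task

Slide the plaster mould along the curing bay's rails until its front face presses the roller lever switch just to its click, with no overtravel (front face level with the green marks on the rails, never past them), and leave it there. Then spin the two-sided sign half a turn, either way, so that its red face squarely takes the place of the green one. Leave the spray can, the black cup, the hammer and the steel ring where they are.

Things in the scene. Friction and masses are not known exactly. Their poses are not given: they have to be found in the camera images.
- bay: Fixed curing bay: aluminium bed 360 x 150 x 12 mm, blue heater 72 mm tall at the far end. Origin on the bench, on the lane's centre line; x along the rails to the switch, z up. Bed x = -160 to 200 mm. Dark rails: inner faces y = +-49 mm, tops z = 30 mm, 5 mm play each side of the mould. Green rail marks x = 93 to 103 mm: where the mould's front (+x) face must stand; red beyond: overtravel.
- mould_grip (a point): Centre of the wooden grip block on the mould, x forward along the rails. Block 55 (x) x 28 (y) x 40 mm tall, on a white plaster block 110 (x) x 88 (y) x 50 mm tall with a blue seam. This point is 55 mm behind the mould's front face, 70 mm above its underside (82 mm above the bench when on the bed). Loose, 0.6 to 0.85 kg; friction holds it where left against the lever's spring.
- lever (a joint): Angle (rad) of the switch's roller lever: 0 at rest, grows as the roller is pushed to the bay's +x. Clicks on at 0.20 (off again if the mould backs away); beyond 0.37 is damaging overtravel. The mould's front face meets the roller at bay x = 81 mm, clicks it at 93 mm, overtravels at 103 mm. Light spring, about 1.2 N at the roller at the click.
- roller (a point): Centre of the white roller (18 mm across, 14 mm tall) on the end of the lever, 44 mm above the bench. The arm is 62 mm long, lies across the lane and pivots about a vertical axis at bay x = 105, y = 62 mm.
- sign_stand: Fixed stand of the sign: dark steel foot 85 (x) x 120 (y) x 16 mm with a spindle up its centre. Origin at the centre of the foot's underside, x is the sign's outward direction (away from the robot), z up.
- sign_top (a point): Middle of the sign panel's top edge, on the vertical pivot axis, 147 mm above the bench; x axis = normal of the green face, y along the panel. Panel 130 wide, 85 tall, 8 mm thick, lower edge 62 mm above the bench. It can be pinched from above across its thickness or pushed at one end. One face green with a white disc, the other red with a white bar.
- sign (a joint): Angle (rad) of the sign about the vertical pivot, anticlockwise from above; 0 = green face square to the stand's x, pi or -pi = red face square to the stand's x. Starts near 0, turns both ways to stops at +-3.8, and stays where it is left (0.03 N m friction).
- spray_can: Bystander: spray can, bare metal with paper label, 58 mm across, 150 mm tall, standing between bay and sign towards the far side. Origin on it.
- mix_cup: Bystander: black mixing cup, 72 mm across, 75 mm tall. Origin on it.
- hammer: Bystander: hammer lying on the bench. Origin on it.
- casting_ring: Bystander: dark steel ring, 64 mm across, 18 mm tall, lying flat. Origin on it.
Mind the look-alikes: they are no part of the job. Leave any orange or pink look-alike of the sign_stand alone.

How it is judged:
On the way, in this order (a step that is already met when the one before it is completed fails the run):
1. the mould stands in the bay with the lever past its click and short of overtravel (value of joint lever between 0.2 and 0.37 rad and y of mould_grip in the frame of bay between -0.015 and 0.015 m and x of mould_grip in the frame of bay between 0.034 and 0.052 m and z of mould_grip in the frame of bay below 0.088 m and angle between mould_grip's own z axis and vertical below 0.08 rad), for 0.3 s.
2. the sign is turned half round, red face square ((value of joint sign between 2.89 and 3.39 rad or value of joint sign between -3.39 and -2.89 rad)), for 0.2 s.
At the end, for the whole second after the job is handed in: Mould flat on the bed between the rails (grip centre within 15 mm of the lane's centre line), its front face holding the lever between 0.20 (click) and 0.37 rad, still; sign turned half round, within 0.25 rad of square, still (all of step 1 and (value of joint sign between 2.89 and 3.39 rad or value of joint sign between -3.39 and -2.89 rad) and velocity of joint lever between -0.1 and 0.1 rad/s and velocity of joint sign between -0.1 and 0.1 rad/s); the robot touches nothing.
It fails at once if the lever is pushed into overtravel (beyond 0.37 rad) (value of joint lever above 0.37 rad).
It fails at once if a bystander is moved by more than 40 mm (distance of any of spray_can, mix_cup, hammer, casting_ring from where it was at the start of the episode above 0.04 m).
It also fails if it takes over 69 s, if anything falls off the work surface, if the arm or the gripper's body presses on something with over 40 N, if the wrist force passes 120 N, or if a joint passes its speed limit or range.

## Robot

A 6-joint arm with a two-finger parallel gripper is mounted at the origin on the work surface. World frame = base frame: x ahead of the robot, y to its left, z up, the work surface at z = 0. Lengths are in m, angles in rad, forces in N, time in s.
With the tool pointing down it reaches from about 0.3 to 0.775 m from the base axis. Payload 14.6 kg.
Tool frame: the origin (TCP) lies midway between the tips of the shut fingers; the grasp point (between the pads) lies 19 mm behind it (ctrl.pinch_z is the distance from the TCP to the grasp point, in m); z points along the fingers, y is the line along which they close (so a half turn about z gives the same grasp; the last joint's range is limited). The gripper opens to 94 mm and grips with 3 to 60 N. Pads are 16 mm wide; open, the fingers measure 119 mm over their backs; the gripper's body (75 mm by 177 mm) begins 78 mm behind the grasp point.
Start: joints at [-1.339, 0.3, 1.521, -0, 1.321, -0.067], TCP at [0.162, -0.526, 0.205] pointing down, gripper open.
Joint ranges: [-3.03, 3.03], [-0.79, 2.21], [0.23, 2.52], [-1.04, 4.18], [0, 3.07], [-2.55, 2.55]. Speed limits (rad/s): [2.22, 2.22, 2.57, 3.14, 3.14, 3.14].

## Interface

Orientations are given as [roll, pitch, yaw] about the fixed x, y, z axes, in that order (R = Rz(yaw) Ry(pitch) Rx(roll)).
In Python, from station import ctrl gives the robot as it stands.
- The arm moves only by the tool jog_arm, never from a script. Its argument "motion" is a list of rows, each a list of 7 numbers: the shift along the tool's x, y, z in m, then the turn, a rotation vector about the tool's x, y, z in rad, then the opening, from -1 (shut) to 1 (fully open). In form: [[tx, ty, tz, rx, ry, rz, gripper], ...]. A call has 1 to 5 rows; each row shifts and turns the commanded pose from where the row before left it, along the tool's axes as they then stand; what a row does not reach is not made up. A row lasts 1/10 s, in which the tool goes at most 50 mm and 8.59 degrees, less where a joint would pass 70% of its speed; a pose out of reach is approached as far as the arm can. A call is refused whole if a number of a shift passes 0.05 or a number of a turn 0.15, either way. A call with a gripper value outside its range is refused whole. The fingers move at their own pace and stop on an object; "squeeze" is the grip in N (left out, the last holds). Time passes only in rows, so rows that do not move let the fingers close. It gives the time, the measured TCP pose, the force, the opening and the grip force at its end, in the units of the state.
- ctrl.get_obs(): the state, without advancing time (a new reading comes with each control period).
- ctrl.camera(name): name is "scene" or "top" or "wrist"; returns the picture (480x640x3 uint8, red, green, blue); there is no depth.
- ctrl.camera_model(name): a dict with "intrinsics" (3x3 intrinsics, pixels), "rvec" (rotation vector, rad) and "tvec" (3), from world to camera coordinates, as OpenCV has them. Camera axes: x right, y down, z forward; pixel columns grow to the right and rows downward; lengths in m; the calibration is good to about 2 mm. A picture is of the moment at which its call begins: read the wrist's pose just before it. camera_model takes no time and is no camera call; for the wrist camera it gives the pose at the moment of the call.
- ctrl.hand_in(): hands the job in; it is judged then, once.
The state is a dict: "time_s": time; "qpos": joint angles; "joint_vel": joint speeds; "tau": joint torques, N m; "ee_pos": TCP position; "eef_rot": TCP orientation; "force": force on the tool from outside, world axes, zero at the start; "moment": the same for the moment, N m; "grip_width": finger opening in m; "grip_force": force on a finger pad.
Only numpy, scipy, OpenCV 4.12 (cv2) and the standard library are available. Lean on these libraries where they do the work, as an engineer would, in place of code of your own. Each camera call takes 0.05 s, during which the arm holds its last target. There are 200 camera calls.

## Working session

There is one attempt and no reset: what is moved stays moved. The work goes in short steps, Python scripts to look and compute and a tool call to move; the robot and the scene stay as the last step left them, time stands still between calls to the robot, and variables do not carry over. Pictures are saved under pics/ and viewed, at most 10 in all, crops included, and the job is handed in when it is done.

Besides the shell and the picture viewer there is one more tool, called as name([rows], argument=value, ...), one row to a line, values as JSON. jog_arm: Moves the arm, as the interface text tells. Its arguments: {"type":"object","properties":{"motion":{"type":"array"},"squeeze":{"type":"number"}},"required":["motion"]}

```bash
mkdir -p pics
python3 - <<'E'
from station import ctrl
import cv2
for n in("scene","top"):
    cv2.imwrite(f"pics/{n}0.png",ctrl.camera(n)[:,:,::-1])
    m=ctrl.camera_model(n);print(n,m)
print(ctrl.get_obs())
E
```

```text
scene {'intrinsics': array([[433.80328413,   0.        , 322.26652997],
       [  0.        , 433.80328413, 241.48048481],
       [  0.        ,   0.        ,   1.        ]]), 'rvec': array([ 1.93388802,  1.22483627, -0.60837006]), 'tvec': array([-0.19663525, -0.15231008,  1.60729568])}
top {'intrinsics': array([[500.55669515,   0.        , 313.18951283],
       [  0.        , 500.55669515, 239.09359017],
       [  0.        ,   0.        ,   1.        ]]), 'rvec': array([ 2.02814364, -2.20167476,  0.23724026]), 'tvec': array([0.02496266, 0.4992384 , 1.14912758])}
{'time_s': 0.1, 'qpos': array([-1.33860135e+00,  3.00424862e-01,  1.52148064e+00,  1.48048271e-05,
        1.32069740e+00, -6.65804433e-02]), 'joint_vel': array([ 0.00079285, -0.00230298, -0.00225957, -0.00089617,  0.00011015,
        0.00162468]), 'tau': array([ 1.84090430e-03, -5.32643938e+01, -3.53283298e+01,  7.09692109e-02,
        2.33749469e-02, -7.70705014e-05]), 'ee_pos': array([ 0.16185319, -0.52541645,  0.20495418]), 'eef_rot': array([-3.14058560e+00, -8.15218154e-05,  2.98771708e-01]), 'force': array([-0.04873427,  0.07404315, -1.4100911 ]), 'moment': array([-0.02293528,  0.0674196 , -0.05256278]), 'grip_force': 0.0, 'grip_width': 0.09397812972269809}
```

View pics/top0.png

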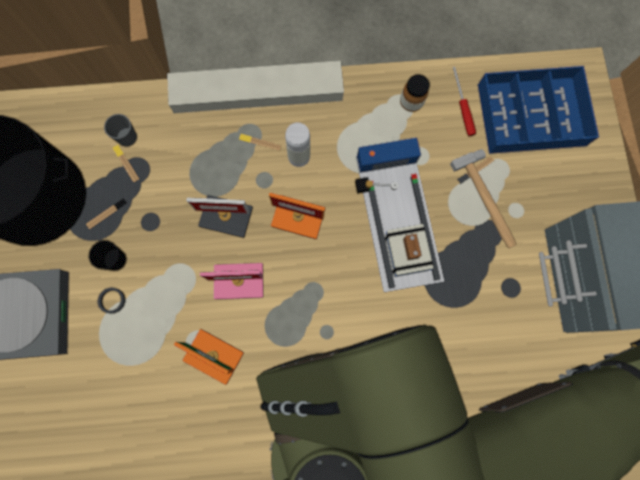

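View pics/scene0.png

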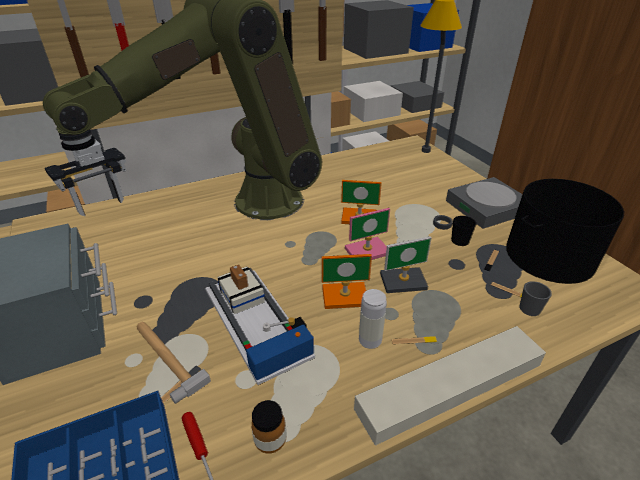

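The top view shows the mould grip at about (411,246), the bay running from (410,285) to (388,155), the switch at about (363,185) and the heater at (388,153). There are four sign-like things: a dark steel foot (225,215), orange (297,215), orange (212,355) and pink (237,281). By the description I choose the dark one at (225,215). The scene view agrees: dark foot at (404,278), with its green face away from the robot.

```bash
cat > h.py <<'E'
import numpy as np,cv2
from station import ctrl
def ray(n,uv,z,m=None):
    m=m or ctrl.camera_model(n);R=cv2.Rodrigues(m["rvec"])[0];t=m["tvec"]
    d=R.T@np.linalg.inv(m["intrinsics"])@np.array([*uv,1.]);c=-R.T@t
    return c+d*(z-c[2])/d[2]
def proj(n,P,m=None):
    m=m or ctrl.camera_model(n)
    return cv2.projectPoints(np.float64(P).reshape(-1,1,3),m["rvec"],m["tvec"],m["intrinsics"],None)[0].reshape(-1,2)
E
python3 - <<'E'
import cv2
a=cv2.imread("pics/top0.png")
l=cv2.resize(a[180:250,175:275],None,fx=4,fy=4,interpolation=2)
r=cv2.resize(a[135:295,345:445],None,fx=3.75,fy=3.75,interpolation=2)
import numpy as np
o=np.zeros((600,780,3),np.uint8);o[:280,:400]=l;o[:600,402:777]=r
cv2.imwrite("pics/c1.png",o)
E
```

```text
(no output)
```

View pics/c1.png

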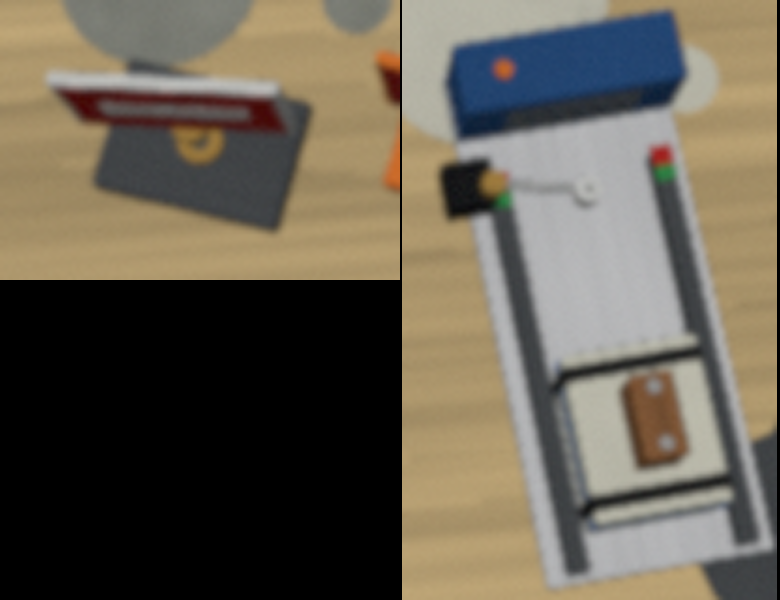

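The crop shows the chosen sign on its dark foot. Its white top edge runs from (50,78) to (280,88) in the crop, with the red bar face toward the robot. In the bay, the roller is at (587,190), the green marks are at (504,200) and (664,172), and the grip top centre is at (655,416).

Run:
```python
from h import *
from scipy.optimize import least_squares
L=lambda x,y:(175+x/4,180+y/4)
Rr=lambda x,y:(345+(x-402)/3.75,135+y/3.75)
pts=[((-160,75,12),Rr(552,588)),((-160,-75,12),Rr(772,548)),((98,53,30),Rr(504,199)),((98,-53,30),Rr(664,172))]
P=np.array([p[0] for p in pts])/1e3;U=np.array([p[1] for p in pts]);m=ctrl.camera_model("top")
def T(q,P):
    c,s=np.cos(q[2]),np.sin(q[2]);return P@np.array([[c,s,0],[-s,c,0],[0,0,1]])+[q[0],q[1],0]
r=least_squares(lambda q:(proj("top",T(q,P),m)-U).ravel(),[.6,-.15,0])
q=r.x;print("bay",q,r.fun.round(1))
def inv(w): 
    c,s=np.cos(q[2]),np.sin(q[2]);d=w[:2]-q[:2];return np.array([c*d[0]+s*d[1],-s*d[0]+c*d[1]])
g=ray("top",Rr(655,416),.102);print("grip",g,inv(g))
a,b=ray("top",Rr(652,378),.102),ray("top",Rr(662,458),.102);print("grip yaw",np.arctan2(*(a-b)[[1,0]]),np.linalg.norm(a-b))
for z in(.051,):print("roller",inv(ray("top",Rr(587,186),z)))
a,b=ray("top",L(49,80),.147),ray("top",L(280,90),.147);print("sign",a,b,(a+b)/2,np.linalg.norm(a-b),np.arctan2(*(a-b)[[1,0]])-np.pi/2)
f=[ray("top",L(*p),.016) for p in((95,185),(278,229),(311,105),(128,60))]
print("foot",np.mean(f,0),np.arctan2(*(f[3]-f[0])[[1,0]]),np.arctan2(*(f[0]-f[1])[[1,0]])-np.pi/2)
print("can",ray("top",(298,132),.15))
```

```text
bay [ 0.5299273  -0.23808958  0.0940263 ] [-0.7  0.   0.7 -0.1  0.6 -0.  -0.7  0.1]
grip [ 0.45457267 -0.24072337  0.102     ] [-0.07526905  0.00445272]
grip yaw -0.001589053606055228 0.050066169218541415
roller [0.09122276 0.00295136]
sign [0.59190024 0.26020936 0.147     ] [0.5755961  0.13152433 0.147     ] [0.58374817 0.19586685 0.147     ] 0.12971376825158482 -0.12602653286467014
foot [0.5837699  0.19607471 0.016     ] -0.28832632769644273 -0.32130923081343044
can [7.33540090e-01 2.67469724e-04 1.50000000e-01]
```

jog_arm([
  [0.03,-0.03,0,0,0,0,1],
  [0.035,-0.035,0,0,0,0,1],
  [0.035,-0.035,0,0,0,0,1],
  [0.033,-0.033,0,0,0,0.1,1],
  [0,0,0,0,0,0.1,1],
])

```text
time_s: 0.6
ee_pos: [0.2515, -0.3559, 0.2056]
eef_rot: [-3.141, -0.0, 0.099]
force: [0.5, 0.1, -0.1]
grip_width: 0.0941
grip_force: 0.0
```

```bash
cat >> h.py <<'E'
def to(goal,yaw):
    "tool-frame shift and turn to go from the present pose to goal at yaw, tool down"
    from scipy.spatial.transform import Rotation as Q
    o=ctrl.get_obs();R=Q.from_euler("xyz",o["eef_rot"]);G=Q.from_euler("xyz",[np.pi,0,yaw])
    print("at",o["ee_pos"].round(4),o["eef_rot"].round(3),"shift",R.inv().apply(np.array(goal)-o["ee_pos"]).round(4),"turn",(R.inv()*G).as_rotvec().round(3))
E
python3 -c "
from h import *
to([.444,-.24,.205],.094)"
```

```text
at [ 0.2515 -0.3559  0.2056] [-3.141 -0.     0.099] shift [ 0.203  -0.0963  0.0007] turn [-0.    -0.     0.005]
```

jog_arm([
  [0.04,-0.02,0,0,0,0.005,1],
  [0.04,-0.02,0,0,0,0,1],
  [0.04,-0.02,0,0,0,0,1],
  [0.04,-0.018,0,0,0,0,1],
  [0.04,-0.018,0,0,0,0,1],
])

```text
time_s: 1.1
ee_pos: [0.4412, -0.2435, 0.2053]
eef_rot: [-3.142, 0.0, 0.094]
force: [0.1, -0.6, 0.6]
grip_width: 0.0941
grip_force: 0.0
```

Run:
```python
from h import *
m=ctrl.camera_model("wrist");im=ctrl.camera("wrist")[:,:,::-1]
cv2.imwrite("pics/w1.png",im);import pickle;pickle.dump(m,open("w1.pkl","wb"))
to([.4546,-.2407,.072],.094)
print(proj("wrist",[[.4546,-.2407,.102]],m))
```

```text
at [ 0.445  -0.2409  0.2051] [-3.141e+00 -1.000e-03  9.600e-02] shift [0.0095 0.0008 0.1331] turn [-0.001 -0.001  0.002]
[[306.53137976 223.37988979]]
```

View pics/w1.png

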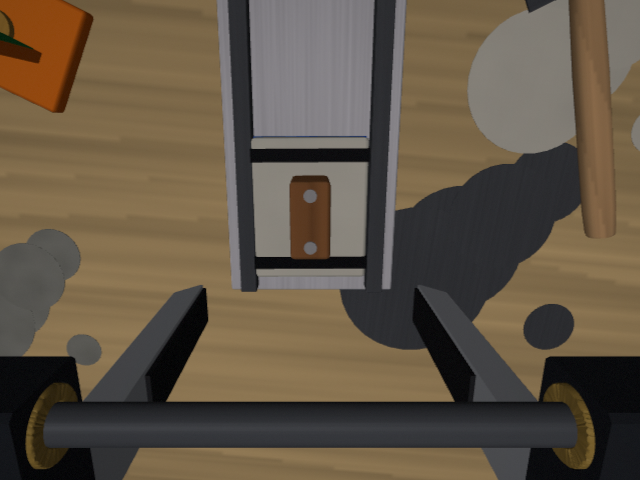

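The wrist view shows the block top centred at about (310,222), 3 px from the prediction. The mould's front top edge is at row 138, the rails are near-parallel to the image columns, and the bed's rear edge is at row 289.

Run:
```python
from h import *
import pickle
m=pickle.load(open("w1.pkl","rb"));r=lambda u,v,z:ray("wrist",(u,v),z,m)[:2]
print("block",r(310,223,.102), "front",r(252,139,.062),r(368,138,.062),"mid",r(310,138.5,.062),"back",r(258,275,.062),r(363,275,.062))
print("bed rear",r(232,290,.012),r(391,289,.012),"L inner rail",r(249,0,.03),r(256,289,.03),"R",r(374,0,.03),r(366,289,.03))
```

```text
block [ 0.45508872 -0.24302725] front [ 0.50516148 -0.19527237] [ 0.51400877 -0.28033047] mid [ 0.50958661 -0.23781575] back [ 0.3994571  -0.20630483] [ 0.40750199 -0.29042352]
bed rear [ 0.36375162 -0.17817456] [ 0.37896283 -0.32666043] L inner rail [ 0.60429398 -0.18300054] [ 0.37423249 -0.20231002] R [ 0.61316768 -0.27591819] [ 0.38358579 -0.3001011 ]
```

jog_arm([
  [0.01,0.002,0.04,0,0,0,1],
  [0,0,0.04,0,0,0,1],
  [0,0,0.035,0,0,0,1],
  [0,0,0.018,0,0,0,1],
  [0,0,0,0,0,0,1],
], squeeze=20)

```text
time_s: 1.65
ee_pos: [0.4487, -0.2451, 0.0699]
eef_rot: [-3.139, 0.004, 0.094]
force: [0.7, -0.4, 0.2]
grip_width: 0.0942
grip_force: 0.0
```

jog_arm([
  [0,0,0,0,0,0,-1],
  [0,0,0,0,0,0,-1],
  [0,0,0,0,0,0,-1],
  [0,0,0,0,0,0,-1],
  [0,0,0,0,0,0,-1],
], squeeze=20)

```text
time_s: 2.15
ee_pos: [0.4501, -0.246, 0.0729]
eef_rot: [3.141, -0.001, 0.094]
force: [0.7, 0.3, 0.6]
grip_width: 0.0576
grip_force: 0.0
```

jog_arm([
  [0,0,0,0,0,0,-1],
  [0,0,0,0,0,0,-1],
  [0,0,0,0,0,0,-1],
  [0,0,0,0,0,0,-1],
  [0,0,0,0,0,0,-1],
], squeeze=20)

```text
time_s: 2.65
ee_pos: [0.4498, -0.2454, 0.0724]
eef_rot: [-3.141, 0.001, 0.094]
force: [-1.3, 5.7, 2.8]
grip_width: 0.0278
grip_force: 20.0
```

Run:
```python
from h import *
to([.450+.1176,-.2435+.0112,.072],.096)
```

```text
at [ 0.4498 -0.2454  0.0724] [-3.141e+00  1.000e-03  9.400e-02] shift [ 0.1185 -0.002   0.0003] turn [-0.001  0.001 -0.002]
```

jog_arm([
  [0.01,-0.002,0,0,0,0,-1],
  [0.02,0,0,0,0,0,-1],
  [0.025,0,0,0,0,0,-1],
  [0.02,0,0,0,0,0,-1],
  [0.01,0,0,0,0,0,-1],
])

```text
time_s: 3.15
ee_pos: [0.5349, -0.236, 0.0723]
eef_rot: [3.141, 0.001, 0.094]
force: [0.9, -1.5, -6.2]
grip_width: 0.028
grip_force: 20.0
```

Run:
```python
from h import *
m=ctrl.camera_model("wrist")
o=ctrl.get_obs();print(o["force"])
to([.450+.1176,-.2435+.0112,.072],.096)
im=ctrl.camera("wrist")[:,:,::-1]
t=ctrl.camera("top")[:,:,::-1]
d=proj("wrist",[[.53,-.238,.03]],m);print(d)
out=np.zeros((480,790,3),np.uint8);out[:,:420]=im[:,110:530];out[:,425:785]=cv2.resize(t[130:250,350:440],None,fx=4,fy=4,interpolation=2)
cv2.imwrite("pics/w2.png",out)
import pickle;pickle.dump(m,open("w2.pkl","wb"))
```

```text
[ 0.94347193 -1.5480835  -6.24590133]
at [ 0.5349 -0.236   0.0723] [3.141e+00 1.000e-03 9.400e-02] shift [ 0.0329 -0.0006  0.0003] turn [ 0.     0.001 -0.002]
[[311.21858657 280.55748209]]
```

View pics/w2.png

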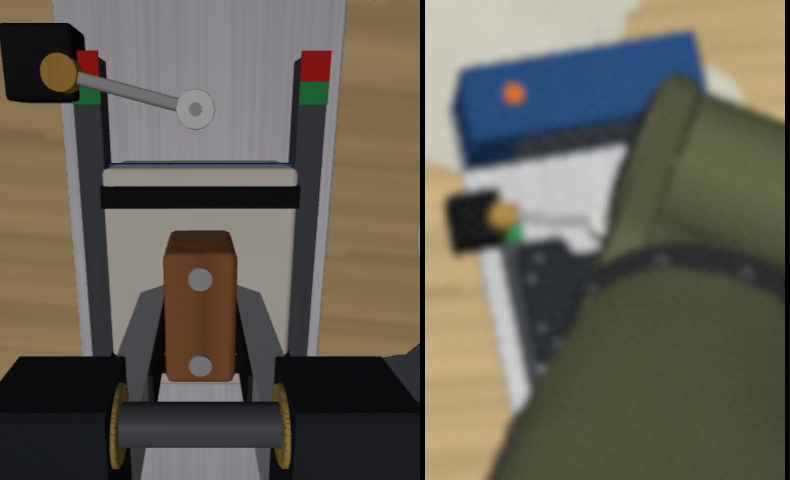

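The wrist view is clear. The mould's front top edge is at row ~168, the green marks span rows 82 to 104, and the roller (305,109) is still untouched.

Run:
```python
from h import *
import pickle
m=pickle.load(open("w2.pkl","rb"));e=np.array([np.cos(.096),np.sin(.096)])
s=lambda u,v,z:ray("wrist",(u,v),z,m)[:2]@e
gl=[s(425,103.5,.03),s(425,82,.03),s(198,104,.03)]
for v in(164,168):print(v,[round(g-s(310,v,.062),4) for g in gl])
print("roller ctr-front",s(305,109,.051)-s(310,166,.062))
```

```text
164 [np.float64(0.0268), np.float64(0.0367), np.float64(0.0266)]
168 [np.float64(0.0285), np.float64(0.0385), np.float64(0.0283)]
roller ctr-front 0.02431337742884976
```

jog_arm([
  [0.01,0,0,0,0,0,-1],
  [0.01,0,0,0,0,0,-1],
  [0.006,0,0,0,0,0,-1],
  [0.003,0,0,0,0,0,-1],
  [0,0,0,0,0,0,-1],
])

```text
time_s: 3.75
ee_pos: [0.5627, -0.2334, 0.0746]
eef_rot: [3.142, 0.0, 0.094]
force: [-14.5, 5.5, 22.5]
grip_width: 0.0277
grip_force: 20.0
```

Run:
```python
from h import *
import pickle
m=ctrl.camera_model("wrist");o=ctrl.get_obs();print(o["ee_pos"],o["force"])
im=ctrl.camera("wrist")[:,:,::-1]
cv2.imwrite("pics/w3.png",cv2.resize(im[80:260,180:450],None,fx=2.9,fy=2.9,interpolation=2))
pickle.dump(m,open("w3.pkl","wb"))
```

```text
[ 0.5627138  -0.23335792  0.07461461] [-14.50068063   5.46784637  22.45767959]
```

View pics/w3.png

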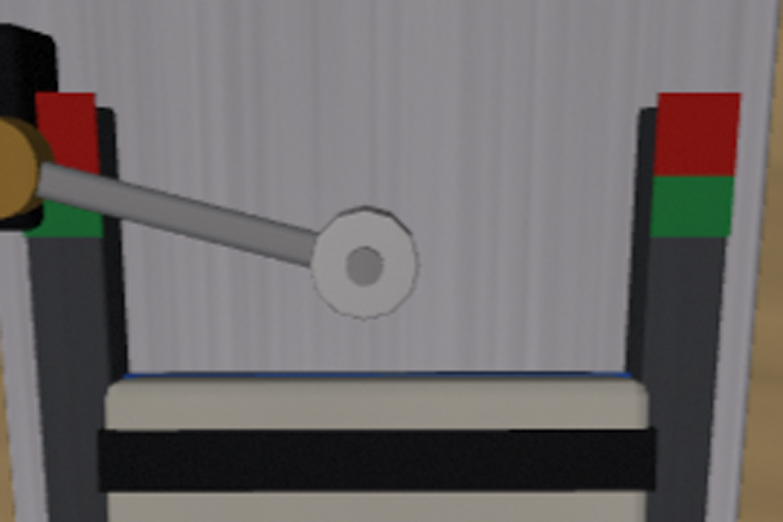

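Run:
```python
from h import *
import pickle
m=pickle.load(open("w3.pkl","rb"));e=np.array([np.cos(.096),np.sin(.096)])
s=lambda x,y,z:ray("wrist",(180+x/2.9,80+y/2.9),z,m)[:2]@e
print([round(s(692,236,.03)-s(380,y,.062),4) for y in(378,385)],"roller",s(365,265,.051)-s(380,380,.062))
o=ctrl.get_obs();print(o["ee_pos"],o["force"],o["eef_rot"])
```

```text
[np.float64(0.0195), np.float64(0.0206)] roller 0.016898122548672956
[ 0.56270574 -0.23334285  0.07461596] [-13.08566371   5.06105948  23.36037176] [ 3.14148707e+00 -1.07758513e-04  9.37712121e-02]
```

The fingers slipped about 20 mm along the block: the mould front is only at ~73 mm. The tool is pressing down about 23 N, which adds drag. I'll release and push the plaster's rear face with shut fingers instead.

jog_arm([
  [0,0,0,0,0,0,1],
  [0,0,0,0,0,0,1],
  [0,0,0,0,0,0,1],
  [0,0,-0.03,0,0,0,1],
  [0,0,-0.04,0,0,0,1],
])

```text
time_s: 4.3
ee_pos: [0.5623, -0.2329, 0.1413]
eef_rot: [-3.139, 0.004, 0.094]
force: [0.7, 0.1, -0.1]
grip_width: 0.0643
grip_force: 0.0
```

jog_arm([
  [-0.03,0,0,0,0,0,-1],
  [-0.04,0,0,0,0,0,-1],
  [-0.04,0,0,0,0,0,-1],
  [0,0,0,0,0,0,-1],
  [0,0,0,0,0,0,-1],
])

```text
time_s: 4.8
ee_pos: [0.4538, -0.2439, 0.1428]
eef_rot: [3.141, -0.001, 0.093]
force: [0.1, -0.3, 0.7]
grip_width: 0.0316
grip_force: 0.0
```

Run:
```python
from h import *
import pickle
m=ctrl.camera_model("wrist");o=ctrl.get_obs();print(o["ee_pos"],o["force"],o["grip_width"])
im=ctrl.camera("wrist")[:,:,::-1]
cv2.imwrite("pics/w4.png",im)
pickle.dump(m,open("w4.pkl","wb"))
```

```text
[ 0.45378451 -0.24389426  0.14284938] [ 0.06906056 -0.34369118  0.69579391] 0.03162265107339197
```

View pics/w4.png

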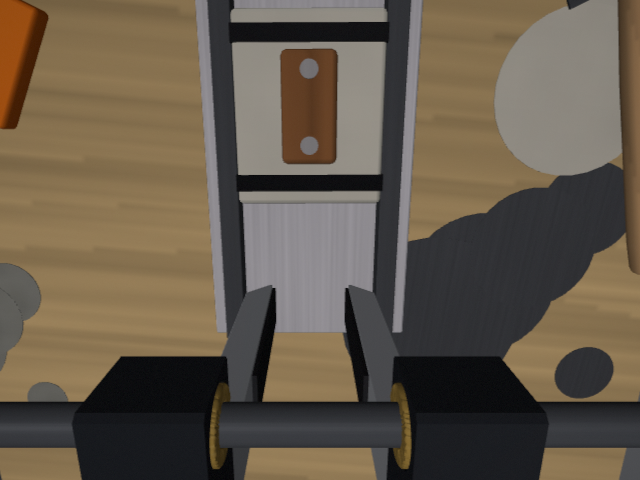

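The mould sits flat and square. Its rear top edge is at row ~201, with bed visible behind it as far as row 331.

Run:
```python
from h import *
import pickle
m=pickle.load(open("w4.pkl","rb"));e=np.array([np.cos(.096),np.sin(.096)])
s=lambda u,v,z:ray("wrist",(u,v),z,m)[:2]@e
b=s(310,331,.012);o=np.array([.4538,-.2439])@e
print("rear face bay x",[-.16+s(310,v,.062)-b for v in(196,201)],"front",-.16+s(310,9,.062)-b,"tcp bay x",-.16+o-b,"midlane",[ray("wrist",(u,250),.03,m)[:2]-0 for u in(244,376)],"mould y",[ray("wrist",(u,100),.062,m)[:2] for u in(234,384)])
```

```text
rear face bay x [np.float64(-0.04287807830603846), np.float64(-0.045987895502241416)] front 0.06074590765869353 tcp bay x -0.07890591829887567 midlane [array([ 0.44147481, -0.19844396]), array([ 0.4503567 , -0.29262685])] mould y [array([ 0.54144871, -0.19215179]), array([ 0.54964064, -0.27888629])]
```

jog_arm([
  [-0.005,0,0,0,0,0,-1],
  [0,0,0,0,0,0,-1],
  [0,0,0,0,0,0,-1],
  [0,0,0,0,0,0,-1],
  [0,0,0,0,0,0,-1],
])

```text
time_s: 5.35
ee_pos: [0.449, -0.244, 0.1424]
eef_rot: [-3.142, 0.0, 0.094]
force: [1.0, 0.5, 0.3]
grip_width: 0.0004
grip_force: 0.0
```

jog_arm([
  [0,0,0.035,0,0,0,-1],
  [0,0,0.035,0,0,0,-1],
  [0,0,0.02,0,0,0,-1],
  [0,0,0.012,0,0,0,-1],
  [0,0,0,0,0,0,-1],
])

```text
time_s: 5.85
ee_pos: [0.4484, -0.2437, 0.0394]
eef_rot: [-3.14, 0.002, 0.094]
force: [-0.5, 1.3, 0.8]
grip_width: 0.0004
grip_force: 0.0
```

jog_arm([
  [0.01,0,0,0,0,0,-1],
  [0.01,0,0,0,0,0,-1],
  [0.007,0,0,0,0,0,-1],
  [0.004,0,0,0,0,0,-1],
  [0.003,0,0,0,0,0,-1],
])

```text
time_s: 6.35
ee_pos: [0.4827, -0.241, 0.0413]
eef_rot: [3.141, 0.002, 0.094]
force: [-11.2, -0.7, 9.7]
grip_width: 0.0008
grip_force: 5.7
```

jog_arm([
  [0.004,0,0,0,0,0,-1],
  [0.003,0,0,0,0,0,-1],
  [0,0,0,0,0,0,-1],
  [0,0,0,0,0,0,-1],
])

```text
time_s: 6.75
ee_pos: [0.49, -0.2403, 0.0411]
eef_rot: [3.141, 0.0, 0.094]
force: [-4.7, -1.3, 4.6]
grip_width: -0.0001
grip_force: 2.4
```

```bash
cat > look.py <<'E'
from h import *
import sys,pickle
m=ctrl.camera_model("wrist");o=ctrl.get_obs();print(o["ee_pos"],o["force"])
im=ctrl.camera("wrist")[:,:,::-1]
cv2.imwrite(f"pics/{sys.argv[1]}.png",cv2.resize(im[:250,150:470],None,fx=2.4,fy=2.4,interpolation=2))
pickle.dump(m,open(sys.argv[1]+".pkl","wb"))
E
python3 look.py w5
```

```text
[ 0.48999713 -0.24031694  0.04111868] [-4.70318794 -1.26694099  4.62913097]
```

View pics/w5.png

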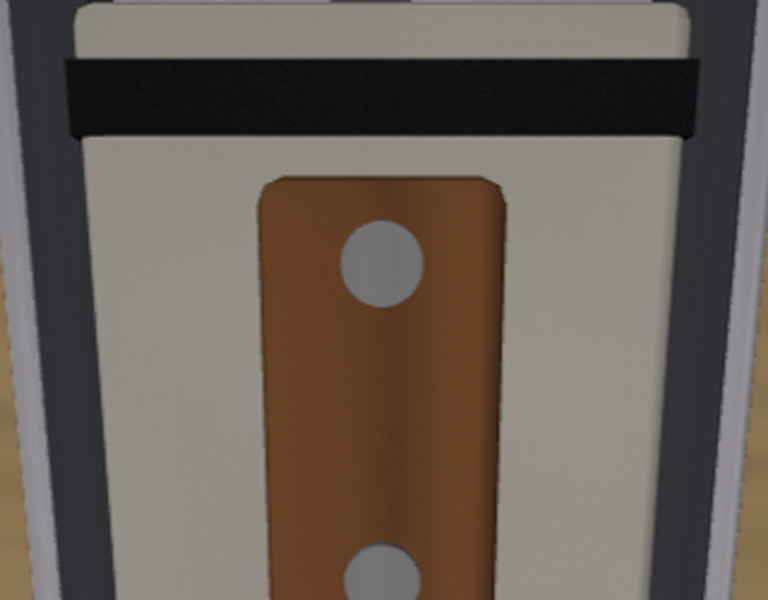

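The front edge is at image row ~1. The marks are out of view, so I'll work from positions.

Run:
```python
from h import *
import pickle
e=np.array([np.cos(.096),np.sin(.096)])
def s(k,u,v,z):
    return ray("wrist",(u,v),z,pickle.load(open(k+".pkl","rb")))[:2]@e
o=np.array([.5303,-.2375])@e
print("green near, w2,w3:",s("w2",425,103.5,.03)-o,s("w3",180+692/2.9,80+236/2.9,.03)-o)
print("front w2,w3,w5",s("w2",310,166,.062)-o,s("w3",310,80+381/2.9,.062)-o,[s("w5",310,v,.062)-o for v in(1,3)])
print("tcp now",np.array([.49,-.2403])@e-o)
# block rivets (top z .102) as tie: front rivet/w4,w5
print("rivet z.102: w4",s("w4",309,69,.102)-o,"w1",s("w1",310,197,.102)-o,"w5",s("w5",309,264/2.4,.102)-o,"w2",s("w2",310,280,.102)-o)
```

```text
green near, w2,w3: 0.09296197373426762 0.0924735490059968
front w2,w3,w5 0.06533348381354787 0.07247967026699109 [np.float64(0.0773598439107982), np.float64(0.07676217556267817)]
tcp now -0.04038282748904948
rivet z.102: w4 0.02728772926135503 w1 -0.057562995370016745 w5 0.04131350158265579 w2 0.026874466229147354
```

jog_arm([
  [0.004,0,0,0,0,0,-1],
  [0.004,0,0,0,0,0,-1],
  [0.003,0,0,0,0,0,-1],
  [0.003,0,0,0,0,0,-1],
  [0,0,0,0,0,0,-1],
])

```text
time_s: 7.3
ee_pos: [0.5036, -0.2391, 0.041]
eef_rot: [3.141, 0.001, 0.094]
force: [-7.2, -0.8, 6.4]
grip_width: 0.0004
grip_force: 3.9
```

jog_arm([
  [0,0,0,0,0,0,-1],
  [0,0,0,0,0,0,-1],
])

```text
time_s: 7.5
ee_pos: [0.5036, -0.2391, 0.041]
eef_rot: [3.141, 0.001, 0.094]
force: [-7.2, -1.1, 6.4]
grip_width: -0.0
grip_force: 3.6
```

```bash
cat > pos.py <<'E'
from h import *
e=np.array([np.cos(.096),np.sin(.096)]);o=ctrl.get_obs()
print("tcp bay",(o["ee_pos"][:2]-[.5303,-.2375])@e,o["ee_pos"],o["force"])
m=ctrl.camera_model("wrist");im=ctrl.camera("wrist")
# front rivet centroid: grey blob within brown block
hsv=cv2.cvtColor(im,cv2.COLOR_RGB2HSV)[:,265:355]
mk=((hsv[...,1]<60)&(hsv[...,2]>90)&(hsv[...,2]<150)).astype(np.uint8)
n,_,st,c=cv2.connectedComponentsWithStats(mk)
for i in range(1,n):
    a=st[i]
    if 300<a[4]<2500 and abs(a[2]-a[3])<8 and a[4]>.65*a[2]*a[3]:
        u,v=c[i]+[265,0];p=(ray("wrist",(u,v),.102,m)[:2]-[.5303,-.2375])@e;print("rivet px",u,v,a[2:],"bay x",p)
E
python3 pos.py
```

```text
tcp bay -0.026721885758859937 [ 0.50360604 -0.23907365  0.04101075] [-7.23656648 -1.14178841  6.35015818]
rivet px 311.13627049180326 109.58196721311475 [ 35  36 976] bay x 0.05508477927627194
rivet px 309.8695652173913 242.27272727272728 [ 31  30 759] bay x 0.018596808976595075
```

jog_arm([
  [0.003,0,0,0,0,0,-1],
  [0.003,0,0,0,0,0,-1],
  [0,0,0,0,0,0,-1],
  [0,0,0,0,0,0,-1],
])

```text
time_s: 7.95
ee_pos: [0.5095, -0.2385, 0.041]
eef_rot: [3.141, 0.001, 0.094]
force: [-7.4, -0.9, 6.4]
grip_width: 0.0001
grip_force: 3.8
```

```bash
python3 pos.py
```

```text
tcp bay -0.02076663567647228 [ 0.50953817 -0.23854749  0.04098746] [-7.44608006 -0.92383949  6.35409183]
rivet px 312.33846153846156 109.47076923076924 [ 34  36 975] bay x 0.061070788904197995
rivet px 310.45394736842104 242.30394736842106 [ 32  30 760] bay x 0.024555037014344194
```

jog_arm([
  [-0.01,0,0,0,0,0,-1],
  [-0.02,0,0,0,0,0,-1],
  [0,0,-0.04,0,0,0,-1],
  [0,0,-0.05,0,0,0,-1],
  [0,0,-0.05,0,0,0,-1],
])

```text
time_s: 8.5
ee_pos: [0.4792, -0.2408, 0.1823]
eef_rot: [-3.141, 0.0, 0.094]
force: [0.6, -0.9, 0.6]
grip_width: 0.0004
grip_force: 0.0
```

jog_arm([
  [0.03,0,-0.03,0,0,0,-1],
  [0.03,0,0,0,0,0,-1],
  [0,0,0,0,0,0,1],
  [0,0,0,0,0,0,1],
])

```text
time_s: 8.9
ee_pos: [0.5392, -0.2352, 0.2098]
eef_rot: [-3.141, 0.001, 0.095]
force: [-0.0, -0.3, -0.5]
grip_width: 0.0133
grip_force: 0.0
```

```bash
python3 look.py w6; python3 -c "
from h import *
to([.5838,.196,.23],-.126)"
```

```text
[ 0.53919101 -0.2352073   0.20983615] [-0.01877005 -0.31316947 -0.47915502]
at [ 0.5388 -0.2354  0.2099] [-3.141e+00  1.000e-03  9.400e-02] shift [ 0.0853 -0.4252 -0.0199] turn [-0.     0.001  0.22 ]
```

View pics/w6.png

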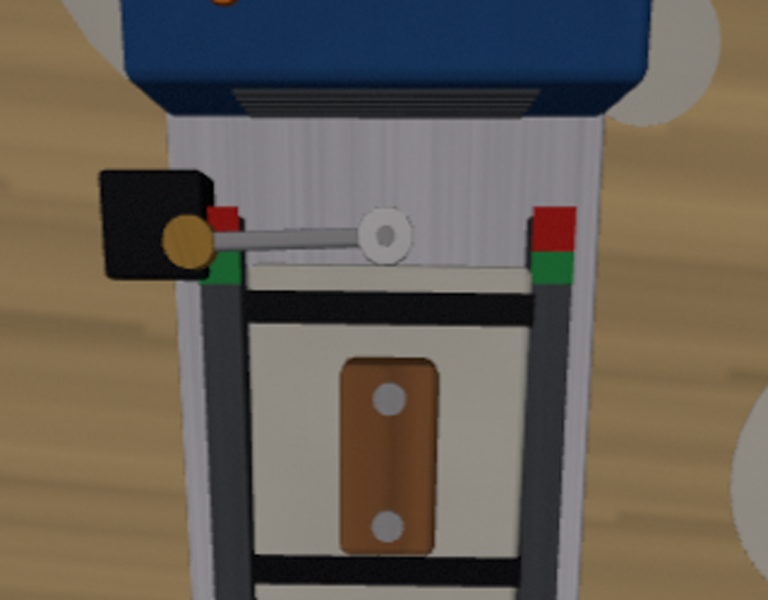

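The lever is near level: pivot (189,241), roller (386,235). That puts the roller at about x = 107 mm and the mould front at about 98 mm, or about 0.27 rad, mid-window. Now the sign.

jog_arm([
  [0.008,-0.04,-0.01,0,0,0,1],
  [0.008,-0.04,-0.01,0,0,0,1],
  [0.008,-0.045,0,0,0,0,1],
  [0.008,-0.045,0,0,0,0,1],
  [0.008,-0.045,0,0,0,0,1],
])

```text
time_s: 9.45
ee_pos: [0.5582, -0.0164, 0.2305]
eef_rot: [-3.142, 0.0, 0.093]
force: [0.8, -1.2, 0.1]
grip_width: 0.0574
grip_force: 0.0
```

jog_arm([
  [0.008,-0.045,0,0,0,0,1],
  [0.008,-0.045,0,0,0,0,1],
  [0.008,-0.045,0,0,0,0,1],
  [0.008,-0.04,0,0,0,0,1],
  [0.008,-0.035,0,0,0,0,1],
])

```text
time_s: 9.95
ee_pos: [0.5786, 0.1966, 0.2304]
eef_rot: [-3.142, 0.0, 0.094]
force: [0.7, -0.9, 0.3]
grip_width: 0.0931
grip_force: 0.0
```

jog_arm([
  [0,0,0,0,0,-0.14,1],
  [0,0,0,0,0,-0.14,1],
  [0,0,0,0,0,-0.14,1],
  [0,0,0,0,0,-0.14,1],
  [0,0,0,0,0,-0.14,1],
])

```text
time_s: 10.45
ee_pos: [0.5788, 0.1944, 0.2303]
eef_rot: [-3.141, 0.0, 0.799]
force: [0.7, -0.3, -0.5]
grip_width: 0.0939
grip_force: 0.0
```

jog_arm([
  [0,0,0,0,0,-0.13,1],
  [0,0,0,0,0,-0.13,1],
  [0,0,0,0,0,-0.13,1],
  [0,0,0,0,0,-0.13,1],
  [0,0,0,0,0,-0.13,1],
])

```text
time_s: 10.95
ee_pos: [0.5788, 0.1944, 0.2303]
eef_rot: [-3.141, 0.0, 1.449]
force: [-0.7, -0.4, 0.2]
grip_width: 0.094
grip_force: 0.0
```

Run:
```python
from h import *
import pickle
to([.5838,.196,.118],1.445);print(ctrl.get_obs()["qpos"])
m=ctrl.camera_model("wrist");im=ctrl.camera("wrist")[:,:,::-1]
cv2.imwrite("pics/w7.png",im);pickle.dump(m,open("w7.pkl","wb"))
print(proj("wrist",[[.5919,.2602,.147],[.5756,.1315,.147],[.5838,.196,.147]],m))
```

```text
at [0.5788 0.1944 0.2303] [-3.141  0.     1.449] shift [0.0023 0.0048 0.1123] turn [-0.     0.     0.004]
[2.63970991e-01 4.20714763e-01 1.30049137e+00 5.88792459e-05
 1.42087925e+00 3.86237348e-01]
[[319.17126275 144.076034  ]
 [317.09014506 338.72148741]
 [318.11446328 247.39132359]]
```

View pics/w7.png

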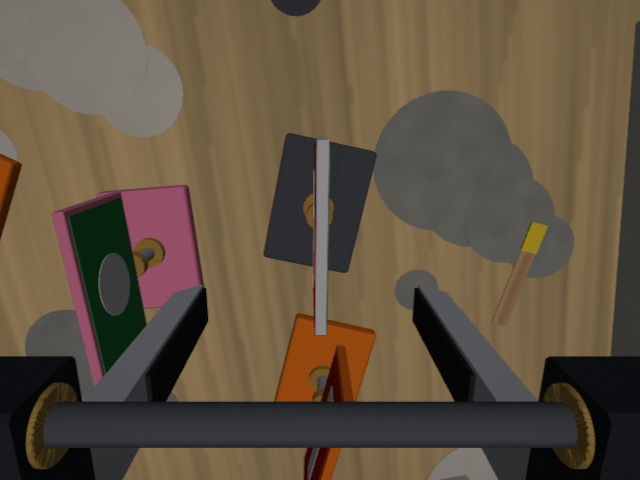

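The target panel edge runs from (322,140) to (322,334) over its dark foot. The orange and pink look-alikes are clear of the fingers. The foot is skewed about 0.19 rad from the panel, so I'll turn about +2.87.

jog_arm([
  [0.004,0.006,0.03,0,0,0,1],
  [0,0,0.035,0,0,0,1],
  [0,0,0.03,0,0,0,1],
  [0,0,0.016,0,0,0,1],
  [0,0,0,0,0,0,1],
], squeeze=15)

```text
time_s: 11.5
ee_pos: [0.5843, 0.1975, 0.117]
eef_rot: [-3.137, 0.002, 1.441]
force: [-1.0, -0.1, 0.3]
grip_width: 0.0942
grip_force: 0.0
```

jog_arm([
  [0,0,0,0,0,0,-1],
  [0,0,0,0,0,0,-1],
  [0,0,0,0,0,0,-1],
  [0,0,0,0,0,0,-1],
  [0,0,0,0,0,0,-1],
], squeeze=10)

```text
time_s: 12.0
ee_pos: [0.5858, 0.1984, 0.1198]
eef_rot: [3.141, -0.0, 1.444]
force: [-0.6, -0.5, 0.3]
grip_width: 0.0572
grip_force: 0.0
```

jog_arm([
  [0,0,0,0,0,0,-1],
  [0,0,0,0,0,0,-1],
  [0,0,0,0,0,0,-1],
  [0,0,0,0,0,0,-1],
  [0,0,0,0,0,0,-1],
], squeeze=10)

```text
time_s: 12.5
ee_pos: [0.5857, 0.1983, 0.1194]
eef_rot: [-3.142, 0.0, 1.444]
force: [0.1, 0.4, 0.1]
grip_width: 0.0173
grip_force: 0.0
```

jog_arm([
  [0,0,0,0,0,0,-1],
  [0,0,0,0,0,0,-1],
  [0,0,0,0,0,0,-1],
  [0,0,0,0,0,0,-1],
])

```text
time_s: 12.9
ee_pos: [0.5866, 0.1982, 0.1195]
eef_rot: [3.14, -0.0, 1.444]
force: [7.1, -0.4, -3.5]
grip_width: 0.0079
grip_force: 10.0
```

jog_arm([
  [0,0.001,0,0,0,-0.06,-1],
  [0,0,0,0,0,-0.1,-1],
  [0,0,0,0,0,-0.1,-1],
  [0,0,0,0,0,-0.1,-1],
  [0,0,0,0,0,-0.1,-1],
])

```text
time_s: 13.4
ee_pos: [0.587, 0.1982, 0.1195]
eef_rot: [3.141, 0.0, 1.908]
force: [1.9, 0.4, -1.1]
grip_width: 0.0082
grip_force: 10.0
```

jog_arm([
  [0,0,0,0,0,-0.1,-1],
  [0,0,0,0,0,-0.1,-1],
  [0,0,0,0,0,-0.1,-1],
  [0,0,0,0,0,-0.1,-1],
  [0,0,0,0,0,-0.1,-1],
])

```text
time_s: 13.9
ee_pos: [0.5872, 0.1984, 0.1195]
eef_rot: [3.14, 0.001, 2.408]
force: [4.6, 1.7, -2.1]
grip_width: 0.0082
grip_force: 10.0
```

jog_arm([
  [0,0,0,0,0,-0.1,-1],
  [0,0,0,0,0,-0.1,-1],
  [0,0,0,0,0,-0.1,-1],
  [0,0,0,0,0,-0.1,-1],
  [0,0,0,0,0,-0.1,-1],
])

```text
time_s: 14.4
ee_pos: [0.5873, 0.1987, 0.1195]
eef_rot: [3.14, 0.001, 2.908]
force: [5.3, 3.8, -2.5]
grip_width: 0.0077
grip_force: 10.0
```

jog_arm([
  [0,0,0,0,0,-0.1,-1],
  [0,0,0,0,0,-0.1,-1],
  [0,0,0,0,0,-0.1,-1],
  [0,0,0,0,0,-0.1,-1],
  [0,0,0,0,0,-0.1,-1],
])

```text
time_s: 14.9
ee_pos: [0.5873, 0.199, 0.1195]
eef_rot: [3.141, 0.002, -2.875]
force: [5.8, 6.0, -3.6]
grip_width: 0.0082
grip_force: 10.0
```

jog_arm([
  [0,0,0,0,0,-0.1,-1],
  [0,0,0,0,0,-0.1,-1],
  [0,0,0,0,0,-0.1,-1],
  [0,0,0,0,0,-0.1,-1],
  [0,0,0,0,0,-0.1,-1],
])

```text
time_s: 15.4
ee_pos: [0.5872, 0.1993, 0.1195]
eef_rot: [3.141, 0.002, -2.375]
force: [4.3, 7.9, -2.7]
grip_width: 0.008
grip_force: 10.0
```

jog_arm([
  [0,0,0,0,0,-0.1,-1],
  [0,0,0,0,0,-0.1,-1],
  [0,0,0,0,0,-0.1,-1],
  [0,0,0,0,0,-0.1,-1],
  [0,0,0,0,0,0,-1],
])

```text
time_s: 15.9
ee_pos: [0.5869, 0.1994, 0.1194]
eef_rot: [-3.141, 0.002, -1.975]
force: [3.0, 8.3, -1.9]
grip_width: 0.0081
grip_force: 10.0
```

```bash
python3 -c "
from h import *
print(ctrl.get_obs()['qpos'])"
```

```text
[ 2.67692627e-01  5.30204798e-01  1.40345506e+00  1.62493400e-03
  1.20645209e+00 -2.47000191e+00]
```

jog_arm([
  [0,0,0,0,0,0,1],
  [0,0,0,0,0,0,1],
  [0,0,0,0,0,0,1],
  [0,0,0,0,0,0,1],
  [0,0,-0.03,0,0,0,1],
])

```text
time_s: 16.4
ee_pos: [0.5851, 0.1976, 0.1462]
eef_rot: [3.136, -0.004, -1.98]
force: [0.2, 0.3, 0.7]
grip_width: 0.0444
grip_force: 0.0
```

jog_arm([
  [0,0,-0.04,0,0,0,1],
  [0,0,-0.04,0,0,0,1],
  [0,0,-0.04,0,0,0,1],
  [0,0,0,0,0,0.15,1],
  [0,0,0,0,0,0.15,1],
])

```text
time_s: 16.9
ee_pos: [0.587, 0.1982, 0.2708]
eef_rot: [-3.14, 0.002, -2.285]
force: [-0.4, -1.0, -0.5]
grip_width: 0.0844
grip_force: 0.0
```

Run:
```python
from h import *
o=ctrl.get_obs();print(o["ee_pos"],o["eef_rot"])
m=ctrl.camera_model("wrist");im=ctrl.camera("wrist");cv2.imwrite("pics/w8.png",im[:,:,::-1])
h=cv2.cvtColor(im,cv2.COLOR_RGB2HSV);im=im.astype(int)
print("axis px",proj("wrist",[[.587,.199,.147],[.587,.199,.016]],m))
c=proj("wrist",[[.587,.199,.12]],m)[0];yy,xx=np.mgrid[:480,:640];near=np.hypot(xx-c[0],yy-c[1])<130
def rect(mk,name,z):
    n,l,st,ce=cv2.connectedComponentsWithStats((mk&near).astype(np.uint8))
    for i in np.argsort(-st[1:,4])[:3]+1:
        if st[i,4]<150: continue
        b=cv2.boxPoints(cv2.minAreaRect(np.argwhere(l==i)[:,::-1].astype(np.float32)))
        w=np.array([ray("wrist",p,z,m)[:2] for p in b]);d=[w[1]-w[0],w[2]-w[1]];d=max(d,key=np.linalg.norm)
        print(name,st[i,4],w.mean(0).round(3),"long",np.linalg.norm(d).round(3),"dir-90",((np.arctan2(d[1],d[0])-np.pi/2+np.pi/2)%np.pi-np.pi/2).round(3))
rect((h[...,1]<30)&(h[...,2]>150),"white",.147)
rect((h[...,1]<90)&(h[...,2]<80),"dark foot",.016)
for n,mk in(("green",(h[...,0]>45)&(h[...,0]<90)&(h[...,1]>120)),("red",((h[...,0]<4)|(h[...,0]>174))&(h[...,1]>150))):
    q=np.argwhere(mk&near);print(n,len(q),[ray("wrist",p[::-1],.11,m)[:2].round(3) for p in [q.mean(0)]] if len(q) else 0)
```

```text
[0.58698974 0.19816053 0.27083449] [-3.14027772e+00  1.88755808e-03 -2.28545884e+00]
axis px [[310.70694023 237.94902873]
 [310.66014448 205.4505616 ]]
dark foot 4414 [0.57  0.202] long 0.121 dir-90 -0.328
dark foot 2704 [0.612 0.189] long 0.119 dir-90 -0.333
dark foot 447 [0.581 0.353] long 0.054 dir-90 -1.176
green 570 [array([0.58 , 0.194])]
red 1 [array([0.566, 0.3  ])]
```

jog_arm([
  [0,0,-0.02,0,0,0,1],
  [0,0,0,0,0,0,1],
  [0,0,0,0,0,0,1],
])

```text
time_s: 17.25
ee_pos: [0.5867, 0.1982, 0.2891]
eef_rot: [-3.141, 0.0, -2.278]
force: [0.3, -0.4, -0.1]
grip_width: 0.0936
grip_force: 0.0
```

```bash
python3 -c "
from station import ctrl
print(ctrl.hand_in())"
```

```text
the job is handed in; nothing more can be done
None
```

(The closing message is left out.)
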